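Hold the third pressure step for a gauge check

TASK

The hand-lever pressure setter on the bench is ready for a rising gauge check. First push the black vent cap on its outlet block fully home until it clicks, then press the sprung lever's hand bar down past the first two index notches into the third of the four, never letting it run on towards the fourth, and finish while still holding it there: the spring would return it, so keep pressing and do not let go. Leave the fitting, the tape spool and the pen beside the setter where they are.

Things in the scene. Friction and masses are not known exactly. Their poses are not given: they have to be found in the camera images.
- setter: pressure setter, fixed on the bench: grey base 92 x 236 mm (own x -46..46, own y -154..82 mm), top at z 19 mm. Origin on the bench, z up; +x away from the robot, +y to its left (turned up to 9 deg). Along own y: 60 mm gauge at -128 mm (top at z 127 mm), aluminium block with the vent cap, lever tower with a steel index disc of 44 mm radius at x 7..15 mm; the arm runs in front of the disc to +y
- cap_top (a point): centre of the top of the vent cap, a black fluted plastic mushroom 34 mm across, 14 mm thick, flat on top over 25 mm; on a brass boss at x 4, y -68 mm in the setter's frame. Its top is 87 mm above the bench when open, 75 mm when home; it moves straight down. Fixed bench gauges up to 260 mm high stand behind the setter from world x = 0.51 m on: come straight down from above them
- vent_cap (a joint): how far the vent cap is pushed down, m: 0 to 0.0015 as found (open), 0.012 fully home. A spring ball resists with up to 8 N at first, less on the way, and from half-way snaps it home, where it stays by itself
- lever_pivot (a point): middle of the lever's pivot, at x 0, y 20, z 100 mm in the setter's frame; the pivot axis is the setter's x axis direction, and the arm points from here to the setter's +y side
- grip_bar (a point): centre of the black hand bar at the lever's end: ribbed cylinder 22 mm thick, 66 mm long, along the setter's x. This point runs on a circle of 100 mm radius about the pivot. Its y, z in the setter's frame: rest 103, 156; first notch 114, 133; second 120, 108; third 118, 82; fourth 110, 57 mm. Press it from above or pinch it across; nothing lies above or below it
- lever (a joint): lever angle, rad: 0 at rest (arm 0.60 above level), grows as pressed down. Notches at 0.26, 0.52, 0.78, 1.04, stop 1.10; crests half-way between (0.65 before the third, 0.91 after). The return spring lifts the bar with 5 to 9 N; a crest resists 3 N more, then 3 N less (12 N at most). In the third notch any push of 6 to 10 N keeps it centred. Let go anywhere, it flies back to rest
- pointer (a joint): gauge pointer, rad clockwise from zero at lower left; it follows the lever, a quarter of its 4.71 rad scale for each notch: 3.53 at the third
- fitting: loose metal pipe adapter with a ribbed collar, 34 mm across, 44 mm tall, standing to the left of the lever; origin at the centre of its underside; not to be moved
- tape: loose spool of thread-seal tape, 54 mm across, 14 mm high, lying further left; origin at the centre of its underside; not to be moved
- ball_pen: loose black pen, 10 x 140 x 11 mm, lying in front of the setter; origin at the centre of its underside, length along its own y; not to be moved

How it is judged:
On the way, in this order (a step that is already met when the one before it is completed fails the run):
1. the vent cap is pushed fully home (value of joint vent_cap above 0.0105 m), for 0.2 s.
2. the lever is held in the third notch, pressed by the fingers, with the vent still shut (value of joint lever between 0.7 and 0.86 rad and value of joint vent_cap above 0.0105 m and contact force between the fingers and lever above 2 N), for 1 s.
At the end, for the whole second after the job is handed in: the fingers still press the hand bar (more than 2 N) and hold the lever steady in the third notch (0.70 to 0.86 rad), with the vent cap home (over 10.5 mm of its 12 mm) (all of step 2 and velocity of joint lever between -0.05 and 0.05 rad/s); the arm keeps its last pose, push and grip.
It fails at once if the lever was worked (past 0.20 rad) while the vent was not shut (value of joint lever above 0.2 rad and not (value of joint vent_cap above 0.0105 m)).
It fails at once if the lever ran on over the crest towards the fourth notch (past 0.93 rad) (value of joint lever above 0.93 rad).
It fails at once if the standing pipe adapter was moved more than 20 mm (distance of fitting from where it was at the start of the episode above 0.02 m).
It fails at once if the thread-tape spool was moved more than 20 mm (distance of tape from where it was at the start of the episode above 0.02 m).
It fails at once if the pen was moved more than 20 mm (distance of ball_pen from where it was at the start of the episode above 0.02 m).
It also fails if it takes over 40 s, if anything falls off the work surface, if the arm or the gripper's body presses on something with over 40 N, if the wrist force passes 120 N, or if a joint passes its speed limit or range.

ROBOT

A 7-joint arm with a two-finger parallel gripper is mounted at the origin on a cart in front of the work surface, level with it; the furniture and walls round the work are solid. World frame = base frame: x ahead of the robot, y to its left, z up, the work surface at z = 0. Lengths are in m, angles in rad, forces in N, time in s.
With the tool pointing down it reaches from about 0.4 to 0.875 m from the base axis. Payload 6.5 kg.
Tool frame: the origin (TCP) lies at the very end of the fingers, on their centre line; the grasp point (between the pads) lies 19 mm behind it (r.grip_point_offset is the distance from the TCP to the grasp point, in m); z points along the fingers, y is the line along which they close (so a half turn about z gives the same grasp; the last joint's range is limited). The gripper opens to 88 mm and grips with 3 to 60 N. Pads are 18 mm wide; open, the fingers measure 123 mm over their backs; the gripper's body (75 mm by 187 mm) begins 45 mm behind the grasp point.
Start: joints at [1.193, 0.536, -0.004, 1.538, 0.003, 1.067, -0.071], TCP at [0.199, -0.619, 0.239] pointing down, gripper open.
Joint ranges: [-2.7, 2.7], [-0.37, 2.16], [-1.27, 1.26], [0.24, 2.4], [-1.31, 4.45], [0.19, 1.91], [-2.76, 2.76]. Speed limits (rad/s): [2.39, 2.39, 3.14, 3.14, 3.14, 3.14, 3.14].

INTERFACE

Orientations are given as a unit quaternion [w, x, y, z].
In Python, from station import r gives the robot as it stands. The module is installed in compiled form; this text tells all that it offers.
- The arm moves only by the tool drive_tool, never from a script. Its argument "commands" is a list of rows, each an object with "offset": the shift along the tool's x, y, z in m, a list of three; "turn": the turn about the tool's z in degrees. In form: [{"offset": [tx, ty, tz], "turn": turn}, ...]. A call has 1 to 8 rows; each row is the pose to reach, as a shift and turn from the pose commanded when the call began, along the tool's axes at that moment; what a row does not reach only later rows make up. A row lasts 1/8 s, in which the tool goes at most 62.5 mm and 10.7 degrees, less where a joint would pass 70% of its speed; a pose out of reach is approached as far as the arm can. A call with a gripper value outside its range is refused whole. "grip" is the finger opening in m, from 0 to 0.0881, set as the call begins (left out, the last holds). The fingers move at their own pace and stop on an object; the grip force is fixed at half the most. Time passes only in rows, so rows that repeat a pose let the fingers close. It gives the time, the measured TCP pose, the force, the opening and the grip force at its end, in the units of the state.
- r.read_state(): the state, without advancing time (a new reading comes with each control period).
- r.grab_frame(name): name is "scene" or "top" or "wrist"; returns a dict with "image" (384x512x3 uint8, red, green, blue), "camera_matrix" (3x3 intrinsics, pixels), "xyz" and "rotation" of the camera in the world; the wrist camera has in their place "tool_from_camera" (4x4, takes a point from camera to tool coordinates, whose origin is the TCP and whose axes are the flange's). Camera axes: x right, y down, z forward; pixel columns grow to the right and rows downward; lengths in m; the calibration is good to about 2 mm. A picture is of the moment at which its call begins: read the wrist's pose just before it. There is no depth.
- r.finish_job(): hands the job in; it is judged then, once.
The state is a dict: "clock": time; "joint_positions": joint angles; "qvel": joint speeds; "joint_torque": joint torques, N m; "position": TCP position; "tool_rot": TCP orientation; "contact_force": force on the tool from outside, world axes, zero at the start; "torque": the same for the moment, N m; "opening": finger opening in m; "grip_force": force on a finger pad.
Only numpy, scipy, OpenCV 4.12 (cv2) and the standard library are available. Lean on these libraries where they do the work, as an engineer would, in place of code of your own. Each camera call takes 0.05 s, during which the arm holds its last target. There are 200 camera calls.

## Working session

There is one attempt and no reset: what is moved stays moved. The work goes in short steps, Python scripts to look and compute and a tool call to move; the robot and the scene stay as the last step left them, time stands still between calls to the robot, and variables do not carry over. Pictures are saved under pics/ and viewed, at most 10 in all, crops included, and the job is handed in when it is done.

Besides the shell and the picture viewer there is one more tool, called after "Emit:" by a JSON object that holds its "op" and its "data". drive_tool: Moves the arm, as the interface text tells. Its arguments: {"type":"object","properties":{"commands":{"type":"array"},"grip":{"type":"number"}},"required":["commands"]}

```bash
mkdir -p pics; python3 - <<'E'
from station import r
import cv2,numpy as np,pickle
s=r.read_state();print({k:np.round(s[k],3) for k in('clock','position','tool_rot','contact_force','opening')})
d={}
for n in('scene','top'):
    f=r.grab_frame(n);d[n]=f;cv2.imwrite(f'pics/{n}0.png',f['image'][:,:,::-1]);print(n,np.round(f['xyz'],3),np.round(f['rotation'],3).tolist(),f['camera_matrix'][0])
pickle.dump(d,open('d.pkl','wb'))
E
```

```text
{'clock': np.float64(0.0), 'position': array([ 0.199, -0.618,  0.238]), 'tool_rot': array([-0.001,  0.988,  0.155, -0.   ]), 'contact_force': array([ 0.426, -0.386,  0.472]), 'opening': np.float64(0.088)}
scene [ 0.022 -0.568  0.636] [-0.465, 0.848, -0.227, 0.117] [439.82413285   0.         257.65651527]
top [0.346 0.152 1.164] [-0.018, 0.71, -0.703, 0.021] [460.80534455   0.         258.17837449]
```

View pics/scene0.png

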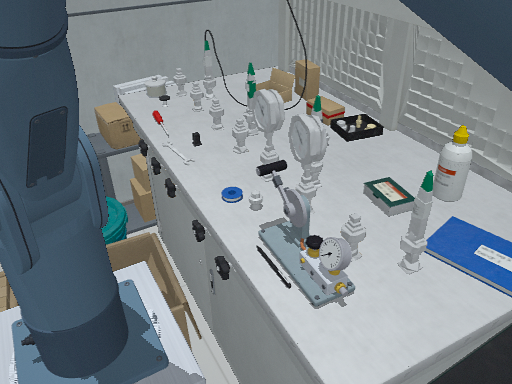

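View pics/top0.png

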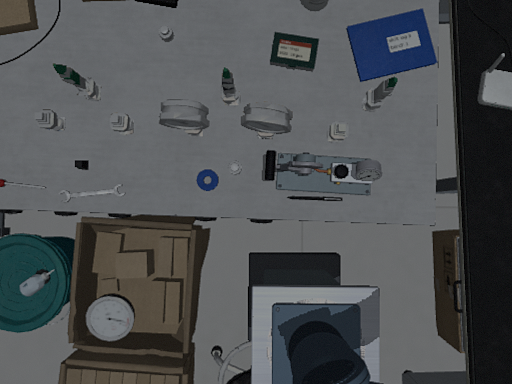

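The scene view has the cap at about (314,242) and the hand bar at (271,168). The top view has the cap at (341,171) and the bar at (270,165). Next I'll segment both and triangulate.

```bash
cat > h.py <<'E'
import numpy as np,cv2
from scipy.spatial.transform import Rotation as R
def rot(q): return R.from_quat(np.roll(q,-1)).as_matrix()
def ray(K,C,Rm,uv):
    d=Rm@np.linalg.inv(K)@np.array([*uv,1.]); return C,d/np.linalg.norm(d)
def cam(f,uv): return ray(f['camera_matrix'],np.array(f['xyz']),rot(f['rotation']),uv)
def tri(rays):
    A=sum(np.eye(3)-np.outer(d,d) for c,d in rays); b=sum((np.eye(3)-np.outer(d,d))@c for c,d in rays)
    p=np.linalg.solve(A,b); return p,[np.linalg.norm(np.cross(p-c,d)) for c,d in rays]
def onz(ry,z): c,d=ry; return c+d*(z-c[2])/d[2]
def dark(im,box,th=60):
    x0,y0,x1,y1=box; m=(im[y0:y1,x0:x1].max(2)<th).astype(np.uint8)
    n,l,st,ce=cv2.connectedComponentsWithStats(m)
    return [(st[i,4],ce[i]+[x0,y0],st[i,:4]+[x0,y0,0,0]) for i in range(1,n) if st[i,4]>15]
E
python3 - <<'E'
import pickle;from h import *
d=pickle.load(open('d.pkl','rb'))
B={'scene':[(300,228,330,255),(252,155,295,180)],'top':[(328,158,352,186),(258,145,280,185)]}
for n in B:
    for b in B[n]:
        for c in dark(d[n]['image'],b): print(n,c)
s=d['scene']['image'];t=d['top']['image']
a=cv2.resize(s[130:310,230:370],None,fx=3,fy=3,interpolation=2);b=cv2.resize(t[140:210,255:390],None,fx=2.9,fy=2.9,interpolation=2)
o=np.zeros((540,800,3),np.uint8);o[:,:420]=a;o[:b.shape[0],420:420+min(380,b.shape[1])]=b[:,:380]
cv2.imwrite('pics/crop.png',o[:,:,::-1])
E
```

```text
scene (np.int32(173), array([313.76300578, 241.69942197]), array([306, 235,  17,  14]))
scene (np.int32(256), array([272.08984375, 167.20703125]), array([257, 160,  30,  16]))
top (np.int32(158), array([340.61392405, 171.11392405]), array([334, 164,  14,  15]))
top (np.int32(323), array([270.0123839 , 165.38390093]), array([262, 150,  18,  31]))
```

View pics/crop.png

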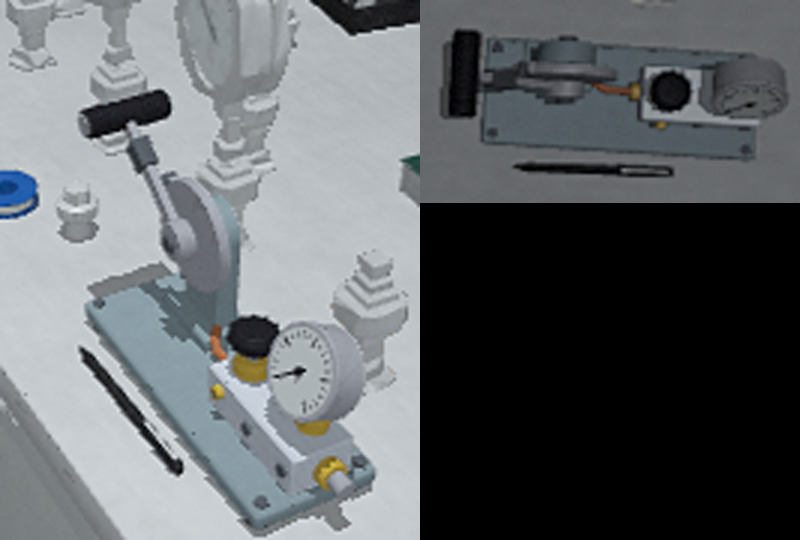

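The crop confirms the geometry: cap between gauge and lever disc, gauge facing the robot, and fixtures behind. Now I'll triangulate.

```bash
python3 - <<'E'
import pickle;from h import *
d=pickle.load(open('d.pkl','rb'));S=d['scene'];T=d['top']
P={}
for n,a,b in[('cap',(313.8,241.7),(340.6,171.1)),('bar',(272.1,167.2),(270,165.4)),('bigGaugeTop',(310,115),(268,108)),('knob',(354,216),(338,128)),('fit',(257,193),(235.5,168)),('bottle',(430,172),(394,80))]:
    p,e=tri([cam(S,a),cam(T,b)]);P[n]=p;print(n,p.round(3),np.round(e,4))
v=P['bar']-P['cap'];print(np.hypot(*v[:2]),np.degrees(np.arctan2(v[1],v[0]))-90)
# base corners (top bolts/edges) on z=.019
for uv in [(277,152),(276,189),(370,194),(372,160)]: print(onz(cam(T,uv),.019).round(3))
# bar direction in top mask
for f,b in((T,(258,145,280,185)),):
    x0,y0,x1,y1=b;m=(f['image'][y0:y1,x0:x1].max(2)<60).astype(np.uint8)
    ys,xs=np.nonzero(m);pts=np.c_[xs+x0,ys+y0].astype(float);print(cv2.minAreaRect(pts.astype(np.float32)))
    z=P['bar'][2];q=np.array([onz(cam(T,p),z)[:2] for p in pts]);w,V=np.linalg.eigh(np.cov(q.T));print('bar dir deg',np.degrees(np.arctan2(V[1,1],V[0,1])),q.min(0),q.max(0))
s=rot((0,1,0,0));from station import r
Q=rot(r.read_state()['tool_rot']);print(Q.round(3))
E
```

```text
cap [ 0.433 -0.048  0.078] [0.0004 0.0004]
bar [0.439 0.121 0.158] [0.0017 0.0017]
bigGaugeTop [0.542 0.131 0.251] [0.002 0.002]
knob [ 0.534 -0.039  0.096] [0.0025 0.0025]
fit [0.443 0.201 0.044] [0.0033 0.0033]
bottle [ 0.613 -0.133  0.224] [0.0021 0.0021]
0.16892461659466898 -1.934816788000873
[0.484 0.101 0.019]
[0.391 0.103 0.019]
[ 0.381 -0.131  0.019]
[ 0.466 -0.137  0.019]
((270.783203125, 166.75222778320312), (16.962345123291016, 33.72513198852539), 3.814074993133545)
bar dir deg 177.36330767291582 [0.39652111 0.10229424] [0.4711639  0.13951553]
[[ 0.952  0.307 -0.001]
 [ 0.307 -0.952  0.001]
 [-0.    -0.002 -1.   ]]
```

Emit:
{"op": "drive_tool", "data": {"commands": [{"offset":[0.036,-0.043,0],"turn":-8.5},{"offset":[0.073,-0.087,0],"turn":-17},{"offset":[0.11,-0.13,0],"turn":-26},{"offset":[0.147,-0.174,0],"turn":-35},{"offset":[0.184,-0.218,0],"turn":-43},{"offset":[0.22,-0.261,0],"turn":-52},{"offset":[0.257,-0.305,0],"turn":-60},{"offset":[0.294,-0.348,0],"turn":-69}], "grip": 0}}

```text
clock: 1.1
position: [0.3727, -0.1955, 0.2387]
tool_rot: [0.0, 0.725, 0.689, -0.0]
contact_force: [1.4, 0.2, 0.3]
opening: 0.0104
grip_force: 0.0
```

```bash
cat > w.py <<'E'
from station import r
from h import *
import pickle,sys
s=r.read_state();f=r.grab_frame('wrist')
Q=rot(s['tool_rot']);M=f['tool_from_camera'];C=Q@M[:3,3]+s['position'];Rm=Q@M[:3,:3]
n=sys.argv[1];pickle.dump((f['camera_matrix'],C,Rm,f['image']),open(n+'.pkl','wb'))
cv2.imwrite(f'pics/{n}.png',f['image'][:,:,::-1])
print('pos',s['position'].round(4),'F',np.round(s['contact_force'],1),'open',s['opening']);print(Q.round(3));print('j',np.round(s['joint_positions'],2))
def px(p): q=f['camera_matrix']@(Rm.T@(np.array(p)-C)); return (q[:2]/q[2]).round(1)
print('cam',C.round(3),'cap',px([.433,-.048,.087]),'bar',px([.439,.121,.158]))
E
python3 w.py w1
```

```text
pos [ 0.3727 -0.1955  0.2387] F [1.4 0.2 0.3] open 0.010395290752301244
[[ 0.05   0.999 -0.   ]
 [ 0.999 -0.05  -0.   ]
 [-0.    -0.    -1.   ]]
j [ 0.79  0.17 -0.46  2.09  0.1   0.9   0.23]
cam [ 0.377 -0.122  0.384] cap [306.5  34.5] bar [ 345.1 -354.2]
```

View pics/w1.png

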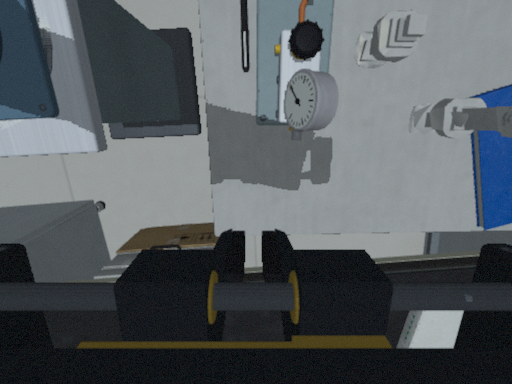

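The wrist view shows the cap at (306,40), against a prediction of (306.5,34.5). Now I'll refine it with three rays.

```bash
python3 - <<'E'
import pickle;from h import *
d=pickle.load(open('d.pkl','rb'));K,C,Rm,im=pickle.load(open('w1.pkl','rb'))
c=max(dark(im,(285,15,328,64)),key=lambda c:c[0]);print(c)
p=tri([ray(K,C,Rm,c[1]),cam(d['top'],(340.6,171.1)),cam(d['scene'],(313.8,241.7))]);print(p)
p=tri([ray(K,C,Rm,c[1]),cam(d['top'],(340.6,171.1))]);print(p)
E
```

```text
(np.int32(985), array([305.67005076,  39.6822335 ]), array([289,  20,  35,  40]))
(array([ 0.43326772, -0.04854807,  0.0781272 ]), [np.float64(0.001981426041774096), np.float64(0.001297121120127469), np.float64(0.0008919021862968697)])
(array([ 0.43411968, -0.04877465,  0.0719251 ]), [np.float64(0.0009879175703743658), np.float64(0.0009879175703743394)])
```

Emit:
{"op": "drive_tool", "data": {"commands": [{"offset":[0.04,0.014,0],"turn":0},{"offset":[0.08,0.028,0],"turn":0},{"offset":[0.115,0.04,0],"turn":0},{"offset":[0.149,0.053,0],"turn":0},{"offset":[0.149,0.053,0.05],"turn":0},{"offset":[0.149,0.053,0.08],"turn":0},{"offset":[0.149,0.053,0.08],"turn":0}], "grip": 0}}

```text
clock: 2.02
position: [0.4317, -0.0513, 0.1571]
tool_rot: [-0.002, 0.726, 0.688, -0.001]
contact_force: [0.4, -0.1, 0.1]
opening: 0.0004
grip_force: 0.0
```

Emit:
{"op": "drive_tool", "data": {"commands": [{"offset":[0.002,0.001,0.03],"turn":0},{"offset":[0.002,0.001,0.055],"turn":0},{"offset":[0.002,0.001,0.065],"turn":0},{"offset":[0.002,0.001,0.07],"turn":0},{"offset":[0.002,0.001,0.074],"turn":0},{"offset":[0.002,0.001,0.077],"turn":0},{"offset":[0.002,0.001,0.08],"turn":0},{"offset":[0.002,0.001,0.08],"turn":0}]}}

```text
clock: 3.02
position: [0.4346, -0.0494, 0.0787]
tool_rot: [-0.0, 0.726, 0.687, -0.0]
contact_force: [0.2, -0.8, -0.1]
opening: 0.0007
grip_force: 0.0
```

Emit:
{"op": "drive_tool", "data": {"commands": [{"offset":[0,0,0.002],"turn":0},{"offset":[0,0,0.004],"turn":0},{"offset":[0,0,0.006],"turn":0},{"offset":[0,0,0.007],"turn":0},{"offset":[0,0,0.007],"turn":0}]}}

```text
clock: 3.65
position: [0.4348, -0.0495, 0.0743]
tool_rot: [0.001, 0.726, 0.688, -0.001]
contact_force: [-12.9, 1.5, 47.4]
opening: 0.0006
grip_force: 23.9
```

Emit:
{"op": "drive_tool", "data": {"commands": [{"offset":[0,0,-0.02],"turn":0},{"offset":[0,0,-0.07],"turn":0},{"offset":[0,0,-0.12],"turn":5},{"offset":[0,0,-0.16],"turn":15},{"offset":[0,0,-0.16],"turn":25},{"offset":[0,0,-0.16],"turn":35},{"offset":[0,0,-0.16],"turn":45},{"offset":[0,0,-0.16],"turn":55}]}}

```text
clock: 4.65
position: [0.4344, -0.0494, 0.2315]
tool_rot: [-0.0, 0.962, 0.272, -0.0]
contact_force: [-0.3, 0.1, 0.1]
opening: 0.0003
grip_force: 0.0
```

Emit:
{"op": "drive_tool", "data": {"commands": [{"offset":[0,0,0],"turn":10},{"offset":[0,0,0],"turn":20},{"offset":[0,0,0],"turn":30},{"offset":[0,0,0],"turn":35},{"offset":[0,0,0],"turn":35}]}}

```text
clock: 5.28
position: [0.4344, -0.0493, 0.2315]
tool_rot: [0.0, 1.0, -0.027, -0.0]
contact_force: [-0.1, -0.5, 0.3]
opening: 0.0006
grip_force: 0.0
```

```bash
python3 w.py w2; python3 - <<'E'
from station import r;from h import *;import pickle
d={}
f=r.grab_frame('scene');d['scene']=f
d['top']=r.grab_frame('top');pickle.dump(d,open('d2.pkl','wb'))
w=cv2.imread('pics/w2.png');s=f['image'][130:310,230:370,::-1];o=np.zeros((384,800,3),np.uint8);o[:,:512]=w;s=cv2.resize(s,(288,370));o[:370,512:]=s;cv2.imwrite('pics/c2.png',o)
E
```

```text
pos [ 0.4344 -0.0493  0.2315] F [-0.1 -0.5  0.3] open 0.0005704544928277718
[[ 0.999 -0.054 -0.   ]
 [-0.054 -0.999 -0.   ]
 [-0.     0.    -1.   ]]
j [ 0.32  0.2  -0.35  2.06  0.09  0.89 -1.7 ]
cam [ 0.51  -0.055  0.377] cap [250.5 186.2] bar [ 57.6 210.3]
```

View pics/c2.png

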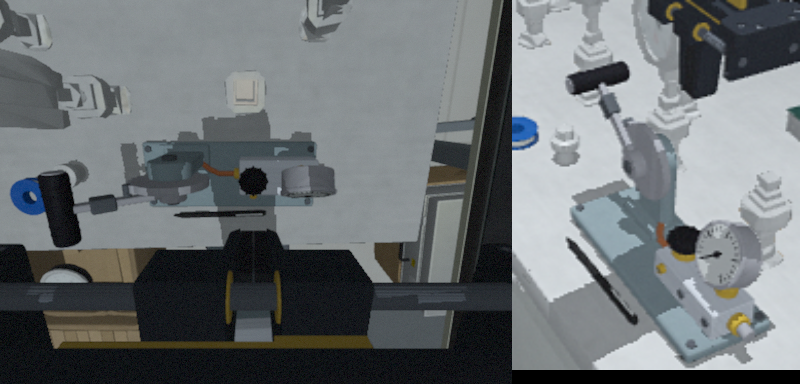

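The scene crop shows the cap sitting lower on its boss. In the wrist view the bar is at (61,208), where I predicted it. The wrist camera sits on tool +x, towards the tall gauge, so I'll turn the tool half round before going to the lever.

Emit:
{"op": "drive_tool", "data": {"commands": [{"offset":[0,0,0],"turn":-10},{"offset":[0,0,0],"turn":-20},{"offset":[0,0,0],"turn":-30},{"offset":[0,0,0],"turn":-40},{"offset":[0,0,0],"turn":-50},{"offset":[0,0,0],"turn":-60},{"offset":[0,0,0],"turn":-70},{"offset":[0,0,0],"turn":-80}]}}

```text
clock: 6.42
position: [0.4346, -0.0495, 0.2317]
tool_rot: [-0.0, 0.781, 0.624, -0.0]
contact_force: [-0.4, 0.2, -0.8]
opening: 0.0005
grip_force: 0.0
```

Emit:
{"op": "drive_tool", "data": {"commands": [{"offset":[0,0,0],"turn":-10},{"offset":[0,0,0],"turn":-20},{"offset":[0,0,0],"turn":-30},{"offset":[0,0,0],"turn":-40},{"offset":[0,0,0],"turn":-50},{"offset":[0,0,0],"turn":-60},{"offset":[0,0,0],"turn":-70},{"offset":[0,0,0],"turn":-80}]}}

```text
clock: 7.42
position: [0.4346, -0.0495, 0.2317]
tool_rot: [-0.0, 0.197, 0.98, -0.0]
contact_force: [0.4, 0.1, -1.0]
opening: 0.0002
grip_force: 0.0
```

Emit:
{"op": "drive_tool", "data": {"commands": [{"offset":[0,0,0],"turn":-10},{"offset":[0,0,0],"turn":-20},{"offset":[0,0,0],"turn":-20}]}}

```text
clock: 7.8
position: [0.4346, -0.0495, 0.2316]
tool_rot: [-0.0, 0.028, 1.0, 0.0]
contact_force: [-0.4, 0.2, 0.1]
opening: 0.0001
grip_force: 0.0
```

```bash
python3 w.py w3; python3 - <<'E'
import pickle;from h import *
K,C,Rm,im=pickle.load(open('w2.pkl','rb'));K3,C3,R3,im3=pickle.load(open('w3.pkl','rb'));d=pickle.load(open('d2.pkl','rb'))
b=max(dark(im,(35,160,90,245),45),key=lambda c:c[0]);print(b)
q=K3@(R3.T@(np.array([.439,.121,.158])-C3));q=q[:2]/q[2];print(q)
qi=q.astype(int);cs=dark(im3,(max(qi[0]-40,0),max(qi[1]-55,0),qi[0]+40,qi[1]+55),45);print(cs)
cs2=max(dark(d['scene']['image'],(252,155,295,180)),key=lambda c:c[0])
ct=max(dark(d['top']['image'],(258,145,280,185)),key=lambda c:c[0]);print(cs2,ct)
R_=[ray(K,C,Rm,b[1]),cam(d['scene'],cs2[1]),cam(d['top'],ct[1])]
print(tri(R_))
# cap height now
c=max(dark(im,(236,160,270,200),45),key=lambda c:c[0]);s=max(dark(d['scene']['image'],(298,228,330,265)),key=lambda c:c[0]);print(c,s,tri([ray(K,C,Rm,c[1]),cam(d['scene'],s[1])]))
E
```

```text
pos [ 0.4346 -0.0495  0.2316] F [-0.4  0.2  0.1] open 7.599850315240226e-05
[[-0.998  0.056 -0.   ]
 [ 0.056  0.998  0.   ]
 [ 0.     0.    -1.   ]]
j [ 0.75  0.29 -0.85  2.04  0.27  0.92  1.27]
cam [ 0.36  -0.047  0.377] cap [255.5 183.6] bar [450.9 199.8]
(np.int32(2031), array([ 59.75381585, 208.62186115]), array([ 38, 172,  43,  73]))
[450.88697753 199.78333819]
[(np.int32(2137), array([448.50912494, 198.83949462]), array([428, 162,  44,  76])), (np.int32(19), array([414.21052632, 186.57894737]), array([410, 185,  10,   4])), (np.int32(74), array([485.27027027, 249.39189189]), array([480, 245,  10,   9]))]
(np.int32(254), array([272.06299213, 167.2519685 ]), array([257, 160,  30,  16])) (np.int32(302), array([270.19536424, 165.25165563]), array([265, 150,  15,  31]))
(array([0.43926368, 0.12090849, 0.15696999]), [np.float64(0.0012858544598134392), np.float64(0.0014281898070482597), np.float64(0.0017928455000600343)])
(np.int32(590), array([252.80169492, 180.91525424]), array([239, 167,  29,  29])) (np.int32(165), array([312.83636364, 246.24848485]), array([305, 240,  16,  14])) (array([ 0.43286678, -0.04923842,  0.06748962]), [np.float64(0.001919925671958169), np.float64(0.0019199256719582526)])
```

Emit:
{"op": "drive_tool", "data": {"commands": [{"offset":[0.001,0.045,0],"turn":0},{"offset":[0.002,0.09,0],"turn":0},{"offset":[0.003,0.135,0],"turn":0},{"offset":[0.0045,0.176,0],"turn":0},{"offset":[0.0045,0.176,0.03],"turn":0},{"offset":[0.0045,0.176,0.05],"turn":0},{"offset":[0.0045,0.176,0.05],"turn":0}]}}

```text
clock: 8.72
position: [0.4388, 0.1264, 0.1807]
tool_rot: [-0.001, 0.028, 1.0, -0.0]
contact_force: [0.5, -0.1, -0.5]
opening: 0.0005
grip_force: 0.0
```

Emit:
{"op": "drive_tool", "data": {"commands": [{"offset":[0,0,0.01],"turn":0},{"offset":[0,0.001,0.017],"turn":0},{"offset":[0,0.003,0.024],"turn":0},{"offset":[0,0.004,0.03],"turn":0},{"offset":[0,0.005,0.037],"turn":0},{"offset":[0,0.005,0.037],"turn":0}]}}

```text
clock: 9.48
position: [0.4412, 0.1334, 0.1455]
tool_rot: [0.001, 0.027, 1.0, 0.001]
contact_force: [1.2, 2.4, 3.1]
opening: 0.0007
grip_force: 1.9
```

Emit:
{"op": "drive_tool", "data": {"commands": [{"offset":[0,0.001,0.006],"turn":0},{"offset":[0,0.002,0.012],"turn":0},{"offset":[0,0.003,0.018],"turn":0},{"offset":[0,0.003,0.024],"turn":0},{"offset":[0,0.003,0.028],"turn":0},{"offset":[0,0.003,0.028],"turn":0}]}}

```text
clock: 10.22
position: [0.4418, 0.137, 0.118]
tool_rot: [0.002, 0.027, 1.0, 0.002]
contact_force: [0.3, 4.9, 10.3]
opening: 0.0008
grip_force: 5.2
```

Emit:
{"op": "drive_tool", "data": {"commands": [{"offset":[0,0,0.004],"turn":0},{"offset":[0,0,0.008],"turn":0},{"offset":[0,0,0.012],"turn":0},{"offset":[0,-0.001,0.016],"turn":0},{"offset":[0,-0.001,0.02],"turn":0},{"offset":[0,-0.001,0.024],"turn":0},{"offset":[0,-0.001,0.024],"turn":0},{"offset":[0,-0.001,0.024],"turn":0}]}}

```text
clock: 11.22
position: [0.4419, 0.1354, 0.0938]
tool_rot: [0.002, 0.027, 1.0, 0.002]
contact_force: [1.9, 3.9, 5.9]
opening: 0.0006
grip_force: 3.1
```

```bash
python3 w.py w4; python3 - <<'E'
from station import r;from h import *;import pickle
f=r.grab_frame('scene');d={'scene':f,'top':r.grab_frame('top')};pickle.dump(d,open('d4.pkl','wb'))
a=cv2.resize(f['image'][130:290,230:370,::-1],None,fx=3.7,fy=3.7,interpolation=2);g=cv2.resize(f['image'][232:276,312:356,::-1],(280,280),interpolation=2)
o=np.zeros((592,800,3),np.uint8);o[:,:518]=a[:592];o[:280,520:]=g;cv2.imwrite('pics/c4.png',o)
E
```

```text
pos [0.4419 0.1354 0.0938] F [1.9 3.9 5.9] open 0.0005959024180122962
[[-0.998  0.055  0.004]
 [ 0.055  0.998  0.003]
 [-0.004  0.003 -1.   ]]
j [ 0.19  0.57 -0.72  2.1   0.59  0.68  0.59]
cam [0.366 0.138 0.239] cap [-35.5 241.7] bar [218.6 320.2]
```

View pics/c4.png

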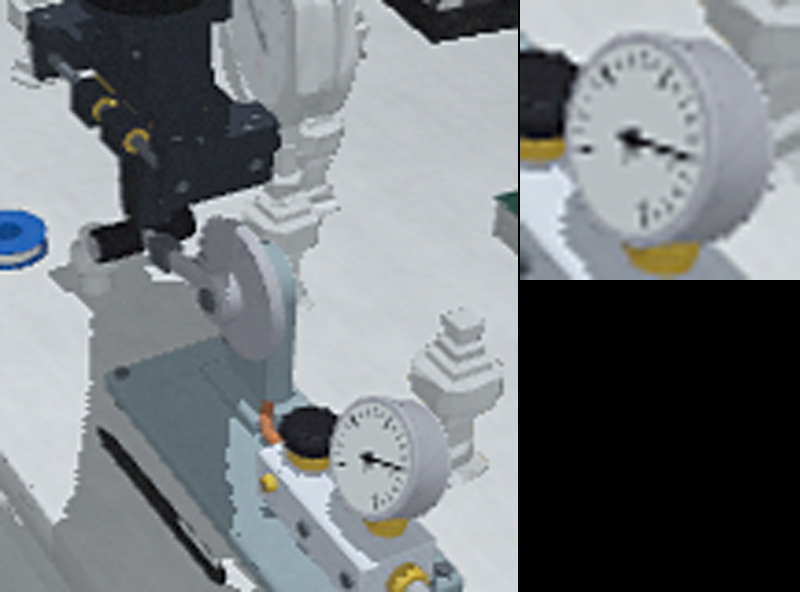

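The lever is level-ish and the pointer is near three quarters. The scene puts the pressed bar at crop (140,235), and TCP z implies about 0.77 rad. I'll press very slightly more and hold.

Emit:
{"op": "drive_tool", "data": {"commands": [{"offset":[0,0,0.001],"turn":0},{"offset":[0,0,0.001],"turn":0},{"offset":[0,0,0.001],"turn":0},{"offset":[0,0,0.001],"turn":0},{"offset":[0,0,0.001],"turn":0},{"offset":[0,0,0.001],"turn":0},{"offset":[0,0,0.001],"turn":0},{"offset":[0,0,0.001],"turn":0}]}}

```text
clock: 12.38
position: [0.4419, 0.1354, 0.093]
tool_rot: [0.002, 0.027, 1.0, 0.002]
contact_force: [0.7, 4.2, 9.9]
opening: 0.0006
grip_force: 4.8
```

Emit:
{"op": "drive_tool", "data": {"commands": [{"offset":[0,0,0],"turn":0},{"offset":[0,0,0],"turn":0},{"offset":[0,0,0],"turn":0},{"offset":[0,0,0],"turn":0}]}}

```text
clock: 12.88
position: [0.4419, 0.1354, 0.093]
tool_rot: [0.002, 0.027, 1.0, 0.002]
contact_force: [0.4, 4.4, 9.9]
opening: 0.0006
grip_force: 4.8
```

Emit:
{"op": "drive_tool", "data": {"commands": [{"offset":[0,0,-0.0004],"turn":0},{"offset":[0,0,-0.0004],"turn":0},{"offset":[0,0,-0.0004],"turn":0},{"offset":[0,0,-0.0004],"turn":0},{"offset":[0,0,-0.0004],"turn":0},{"offset":[0,0,-0.0004],"turn":0},{"offset":[0,0,-0.0004],"turn":0},{"offset":[0,0,-0.0004],"turn":0}]}}

```text
clock: 13.88
position: [0.4419, 0.1354, 0.0934]
tool_rot: [0.002, 0.027, 1.0, 0.002]
contact_force: [0.3, 4.9, 8.6]
opening: 0.0002
grip_force: 4.2
```

```bash
python3 -c "
from station import r
s=r.read_state();print(s['position'],s['contact_force']);print(r.finish_job())"
```

```text
[0.44191128 0.13539084 0.09336584] [0.28620898 4.94773852 8.57948431]
the job is handed in; nothing more can be done
None
```

I handed the job in at about 14 s with the vent cap pushed home and the lever held at about 0.78 rad in the third notch under about 9 N of downward push; I moved nothing else on purpose, and no verdict came back.

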